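# Index the wire-length stop to its third notch and lock it

## Robot

A 6-joint arm with a two-finger parallel gripper is mounted at the origin on a cart in front of the work surface, level with it; the furniture and walls round the work are solid. World frame = base frame: x ahead of the robot, y to its left, z up, the work surface at z = 0. Lengths are in mm, angles in rad, forces in N, time in s.
With the tool pointing down it reaches from about 350 to 775 mm from the base axis. Payload 7.3 kg.
Tool frame: the origin (TCP) lies on the centre line of the jaws, within the pads' length; the fingertips stand 25 mm ahead of it and the grasp point (between the pads) lies 6 mm ahead of it (robot.tips_ahead is the distance from the TCP to the fingertips, in mm); z points along the fingers, y is the line along which they close (so a half turn about z gives the same grasp; the last joint's range is limited). The gripper opens to 92 mm and grips with 3 to 60 N. Pads are 19 mm wide; open, the fingers measure 130 mm over their backs; the gripper's body (75 mm by 190 mm) begins 47 mm behind the grasp point.
Start: joints at [-0.146, 0.342, 1.524, -0, 1.275, -0.146], TCP at [525.017, 0.02, 251.741] pointing down, gripper open.
Joint ranges: [-2.53, 2.53], [-0.77, 2.02], [0.04, 2.7], [-1, 4.14], [0.28, 2.66], [-3.11, 3.11]. Speed limits (rad/s): [2.57, 2.57, 3.14, 3.14, 3.14, 3.14].

## Interface

Orientations are given as a unit quaternion [w, x, y, z].
In Python, from bench import robot, get_image, camera_info gives the robot as it stands.
- The arm moves only by the tool jog_arm, never from a script. Its argument "commands" is a list of rows, each an object with "gripper": the closure, from -1 (fully open) to 1 (shut), so that 0 is half open; "xyz": the shift along the world's x, y, z in m, a list of three; "rot": the turn, a rotation vector about the world's x, y, z in degrees, a list of three. In form: [{"gripper": gripper, "xyz": [tx, ty, tz], "rot": [rx, ry, rz]}, ...]. A call has exactly 5 rows; each row shifts and turns the commanded pose from where the row before left it; what a row does not reach is not made up. A row lasts 1/8 s, in which the tool goes at most 62.5 mm and 10.7 degrees, less where a joint would pass 70% of its speed; a pose out of reach is approached as far as the arm can. A call with a gripper value outside its range is refused whole. The fingers move at their own pace and stop on an object; "grip_force" is the grip in N (left out, the last holds). Time passes only in rows, so rows that do not move let the fingers close, or fill a call up. It gives the time, the measured TCP pose, the force, the opening and the grip force at its end, in the units of the state.
- robot.read_state(): the state, without advancing time (a new reading comes with each control period).
- get_image(name): name is "scene" or "side" or "wrist"; returns the picture (400x640x3 uint8, red, green, blue); there is no depth.
- camera_info(name): a dict with "fovy" (degrees; the focal length in pixels is half the picture's height over the tangent of half this angle, whatever the lens; pixels are square), "cx", "cy" (the principal point, pixels), "extrinsics" (4x4, takes a point from camera to world coordinates). Camera axes: x right, y up, looking along -z (the intrinsics and any distortion apply to the point x, -y, -z); pixel columns grow to the right and rows downward; lengths in mm; the calibration is good to about 2 mm. A picture is of the moment at which its call begins: read the wrist's pose just before it. camera_info takes no time and is no camera call; for the wrist camera it gives the pose at the moment of the call.
- robot.job_done(): hands the job in; it is judged then, once.
The state is a dict: "time": time; "joint_pos": joint angles; "joint_velocities": joint speeds; "effort": joint torques, N m; "tcp_pos": TCP position; "ee_rot": TCP orientation; "ft_force": force on the tool from outside, world axes, zero at the start; "torque": the same for the moment, N m; "opening": finger opening in mm; "grip_force": force on a finger pad.
Only numpy, scipy, OpenCV 4.12 (cv2) and the standard library are available. Lean on these libraries where they do the work, as an engineer would, in place of code of your own. Each camera call takes 0.05 s, during which the arm holds its last target. There are 200 camera calls.

## Task

Set up the wire-length gauge for the next batch: with your fingertips push its sliding stop away from the guide block, feeling it click from notch to notch, and stop at the third click from home without running past it. Then press the lock lever fully down so that its tooth drops into the rack, and leave the stop locked there. Take nothing between the fingers, and leave the tools and parts lying about undisturbed.

Things in the scene. Friction and masses are not known exactly. Their poses are not given: they have to be found in the camera images.
- gauge: wire-length gauge, fixed: aluminium base 104 x 300 x 20 mm with a rail along it; grey guide block (54 mm high, brass bush) at its -y end. Origin at bench level under the base's middle; +y runs along the rail from guide block to far end, the way the stop travels; -x is the side of the lock lever and toothed rack, +x that of the sprung roller; z up. Highest part: the stop plate, 90 mm
- length_stop (a joint): travel of the sliding stop along the gauge's +y, m: 0 = home notch, where it starts; notches every 20 mm, third click 0.060, last 0.120. A sprung roller drops into each: leaving a notch takes about 7 N, less towards the crest 10 mm on; past the crest the stop snaps into the next notch by itself and stays there when let go
- stop_push (a point): middle of the face to push, 78 mm above the bench: on the slide's upright pale aluminium stop plate, the face that looks to the guide block (gauge -y). Plate 44 mm wide (gauge x), 8 mm thick, standing 32 to 90 mm above the bench; at home this face is 64 mm from the brass bush. The black carriage behind it is 46 mm high
- lock_lever (a joint): lock lever angle, rad: 0 = down, level, locked; starts raised at 0.5 to 0.65. Hinged on the carriage about an axis along the rail, 26 mm to the -x side of the rail's middle, 40 mm above the bench; moves under about 3 N at its pad and stays where left. Only with the stop in a notch does its tooth enter the rack; else it sticks on a rack tooth at about 0.23
- lever_pad (a point): middle of the top of the black finger pad (30 x 26 mm) at the end of the lock lever, 47 mm from the hinge, on the gauge's -x side; moves with the lever: about 68 mm above the bench when raised, 45 mm when locked
- cutters: blue-handled side cutters lying loose on the bench by the gauge, 59 x 164 x 14 mm; origin at the centre of the underside, long axis y
- relay: green relay, loose, standing, 78 x 34 x 54 mm; origin at the centre of the underside
- strip: white ten-way terminal strip, loose, 20 x 110 x 22 mm, long axis y; origin at the centre of the underside
- stop_plate (a point): middle of the top edge of the stop plate (90 mm above the bench), axes as the gauge's

How it is judged (in metres and radians):
On the way, in this order (a step that is already met when the one before it is completed fails the run):
1. the stop sits in the third notch with the lock lever still raised (value of joint length_stop between 0.056 and 0.064 m and value of joint lock_lever above 0.3 rad), for 0.2 s.
2. the lock lever is pressed down, its tooth in the rack (value of joint lock_lever below 0.08 rad), for 0.1 s.
At the end, for the whole second after the job is handed in: The stop rests in its third notch (travel 60 mm, within 4 mm), the lock lever is down (under 0.1 rad from level), and cutters, relay and terminal strip lie where they were (within 20 mm) (value of joint length_stop between 0.056 and 0.064 m and value of joint lock_lever below 0.1 rad and velocity of joint length_stop between -0.01 and 0.01 m/s and distance of each of cutters, relay, strip from where it was at the start of the episode below 0.02 m); the robot touches nothing.
It fails at once if the stop is run past the third notch, over the next crest (value of joint length_stop above 0.071 m).
It fails at once if the stop plate is taken between the fingers (y of the grasp point in the frame of stop_plate between -0.005 and 0.005 m and x of the grasp point in the frame of stop_plate between -0.024 and 0.024 m and z of the grasp point in the frame of stop_plate below 0.006 m).
It fails at once if the lever's pad is taken between the fingers (x of the grasp point in the frame of lever_pad between -0.014 and 0.014 m and y of the grasp point in the frame of lever_pad between -0.012 and 0.012 m and z of the grasp point in the frame of lever_pad below 0.002 m).
It fails at once if a bystanding tool or part is moved or lifted (distance of any of cutters, relay, strip from where it was at the start of the episode above 0.02 m).
It also fails if it takes over 67 s, if anything falls off the work surface, if the arm or the gripper's body presses on something with over 40 N, if the wrist force passes 120 N, or if a joint passes its speed limit or range.

## Working session

There is one attempt and no reset: what is moved stays moved. The work goes in short steps, Python scripts to look and compute and a tool call to move; the robot and the scene stay as the last step left them, time stands still between calls to the robot, and variables do not carry over. Pictures are saved under pics/ and viewed, at most 10 in all, crops included, and the job is handed in when it is done.

Besides the shell and the picture viewer there is one more tool, called after "Request:" as name([rows], argument=value, ...), one row to a line, values as JSON. jog_arm: Moves the arm, as the interface text tells. Its arguments: {"type":"object","properties":{"commands":{"type":"array","items":{"type":"object","properties":{"gripper":{"type":"number"},"xyz":{"type":"array","items":{"type":"number"}},"rot":{"type":"array","items":{"type":"number"}}}}},"grip_force":{"type":"number"}},"required":["commands"]}

```bash
mkdir -p pics; cat > h.py <<'E'
import numpy as np, cv2
from bench import robot, get_image, camera_info
def snap(n,f):
    i=camera_info(n); im=get_image(n); cv2.imwrite('pics/'+f,im[:,:,::-1]); return i
def ray(i,u,v,z):
    f=200/np.tan(np.radians(i['fovy'])/2); E=np.array(i['extrinsics'])
    d=E[:3,:3]@np.array([(u-i['cx'])/f,-(v-i['cy'])/f,-1]); o=E[:3,3]
    return o+d*(z-o[2])/d[2]
def proj(i,p):
    f=200/np.tan(np.radians(i['fovy'])/2); E=np.array(i['extrinsics'])
    q=E[:3,:3].T@(np.array(p)-E[:3,3]); return i['cx']-f*q[0]/q[2], i['cy']+f*q[1]/q[2]
E
python3 - <<'E'
from h import *
for n in ['scene','side','wrist']:
    i=snap(n,n+'0.png'); print(n,i)
print(robot.read_state())
E
```

```text
scene {'fovy': 46.2368665502296, 'cx': 327.6560591983929, 'cy': 199.71046750625501, 'extrinsics': array([[-7.85933978e-01,  3.59008643e-01, -5.03408956e-01,
        -5.11305679e+01],
       [-6.18100993e-01, -4.77370129e-01,  6.24554980e-01,
         8.65538977e+02],
       [-1.60917628e-02,  8.02016555e-01,  5.97085003e-01,
         7.59890454e+02],
       [ 0.00000000e+00,  0.00000000e+00,  0.00000000e+00,
         1.00000000e+00]])}
side {'fovy': 45.81051080891175, 'cx': 322.7996993032446, 'cy': 184.4948929294521, 'extrinsics': array([[ 9.68069813e-01,  1.13485689e-01, -2.23521445e-01,
         2.68317079e+02],
       [-2.49415752e-01,  3.46579247e-01, -9.04253619e-01,
        -7.27912667e+02],
       [-2.51519508e-02,  9.31130401e-01,  3.63818025e-01,
         4.62166085e+02],
       [ 0.00000000e+00,  0.00000000e+00,  0.00000000e+00,
         1.00000000e+00]])}
wrist {'fovy': 65.75938660163496, 'cx': 319.17766328998135, 'cy': 199.94403703075668, 'extrinsics': array([[ 9.99997340e-01, -4.07643905e-05,  2.30633911e-03,
         5.24709819e+02],
       [-6.78363298e-04,  9.50433239
[... 230 characters left out ...]
0.15, 'joint_pos': array([-1.46003544e-01,  3.42581075e-01,  1.52474039e+00, -1.56915607e-05,
        1.27542372e+00, -1.46042336e-01]), 'joint_velocities': array([-0.00228366, -0.00146802, -0.0045695 , -0.0011708 ,  0.0018982 ,
        0.00016103]), 'effort': array([ 7.52666965e-04, -4.31470585e+01, -2.44352603e+01,  7.18239485e-02,
        5.38185902e-02, -1.32920518e-04]), 'tcp_pos': array([5.24741557e+02, 5.39549091e-02, 2.51215021e+02]), 'ee_rot': array([-4.57958743e-04,  7.07091331e-01,  7.07121996e-01, -3.49877833e-04]), 'ft_force': array([-0.51697341, -0.39203498, -0.37892083]), 'torque': array([-0.02644543,  0.02972478, -0.0211122 ]), 'grip_force': 0.0, 'opening': 91.73985019692847}
```

View pics/scene0.png

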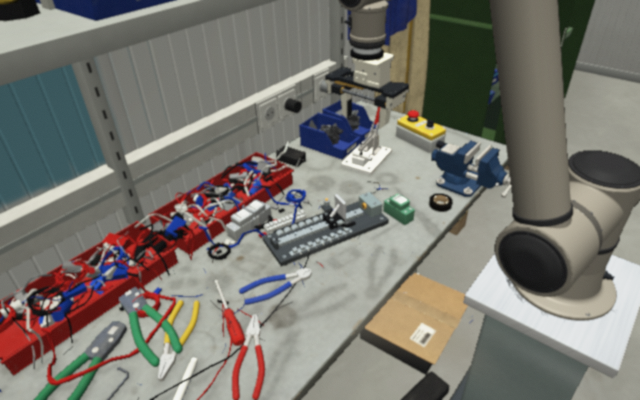

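View pics/side0.png

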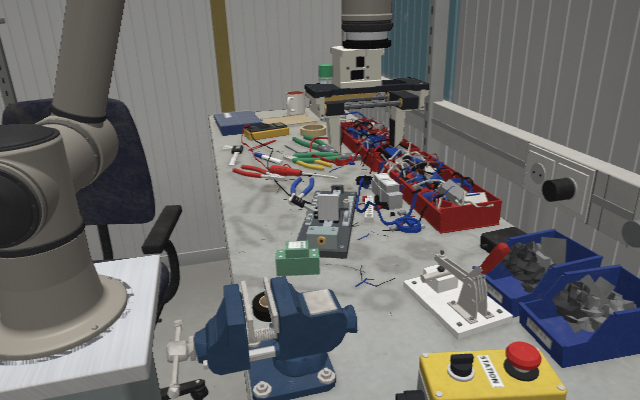

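View pics/wrist0.png

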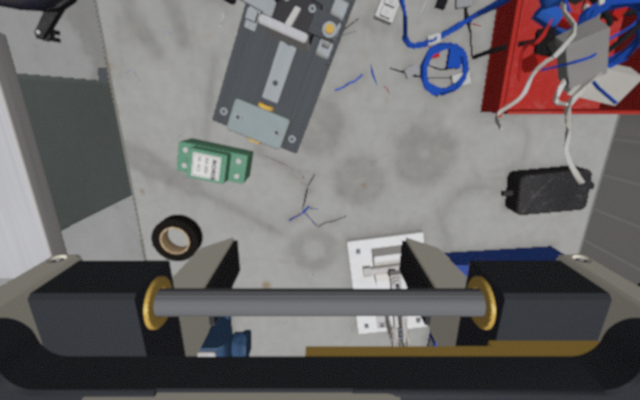

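The wrist view shows the gauge at the top left. The near base corners are at (213,122) and (296,152), the guide block is at (258,122), the plate top edge is near (275,25), and the roller is on the right at (329,30). The relay is at (213,160).

```bash
python3 - <<'E'
from h import *
i=camera_info('wrist')
for uv,z in [((213,122),20),((296,152),20),((246,0),20),((258,105),54),((276,26),90)]: print(uv,ray(i,*uv,z).round())
im=cv2.imread('pics/side0.png'); cv2.imwrite('pics/sc.png',cv2.resize(im[150:290,230:430],(800,560),interpolation=cv2.INTER_CUBIC))
E
```

```text
(213, 122) [402.  58.  20.]
(296, 152) [497.  24.  20.]
(246, 0) [449. 180.  20.]
(258, 105) [462.  78.  54.]
(276, 26) [488. 142.  90.]
```

Request:
jog_arm([
  {"gripper":1,"xyz":[0,0.05,0],"rot":[0,0,-5]},
  {"gripper":1,"xyz":[0,0.03,0],"rot":[0,0,-5]},
  {"gripper":1,"xyz":[-0.02,0.03,0],"rot":[0,0,-5]},
  {"gripper":1,"xyz":[0,0,0],"rot":[0,0,0]},
  {"gripper":1,"xyz":[0,0,0],"rot":[0,0,0]},
])

```text
time: 0.78
tcp_pos: [505.2, 109.7, 251.7]
ee_rot: [0.0, 0.793, 0.609, -0.0]
ft_force: [0.3, -0.0, 0.2]
opening: 46.4
grip_force: 0.0
```

```bash
python3 - <<'E'
from h import *
import pickle
i=snap('wrist','w1.png'); pickle.dump(i,open('w1.pkl','wb')); s=robot.read_state(); print(s['tcp_pos'],s['ee_rot'],s['time'])
im=cv2.imread('pics/w1.png'); cv2.imwrite('pics/w1c.png',cv2.resize(im[:300,:450],(800,533),interpolation=cv2.INTER_CUBIC))
E
```

```text
[505.39324923 109.40475665 251.67844506] [ 2.09601017e-04  7.93282765e-01  6.08853357e-01 -6.97877609e-06] 0.825
```

View pics/w1.png

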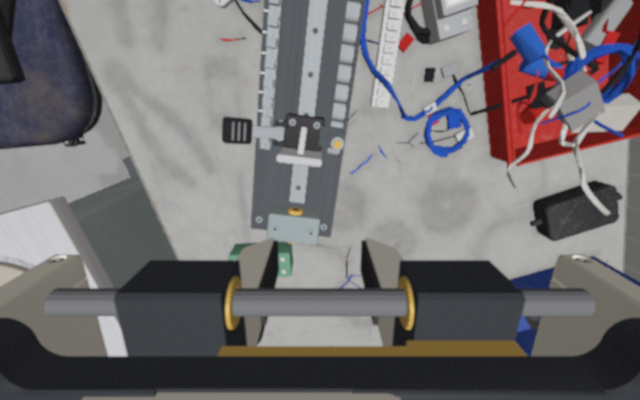

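This picture shows the gauge nearly upright. The plate top edge is at about (277..322,160), the lever pad at (237,130), the roller at (337,144) and the bush at (295,211). The strip, at (388,50), is well clear.

```bash
python3 - <<'E'
import cv2
im=cv2.imread('pics/w1.png'); cv2.imwrite('pics/w1d.png',cv2.resize(im[100:250,210:360],(600,600),interpolation=cv2.INTER_CUBIC))
E
```

```text
(no output)
```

View pics/w1d.png

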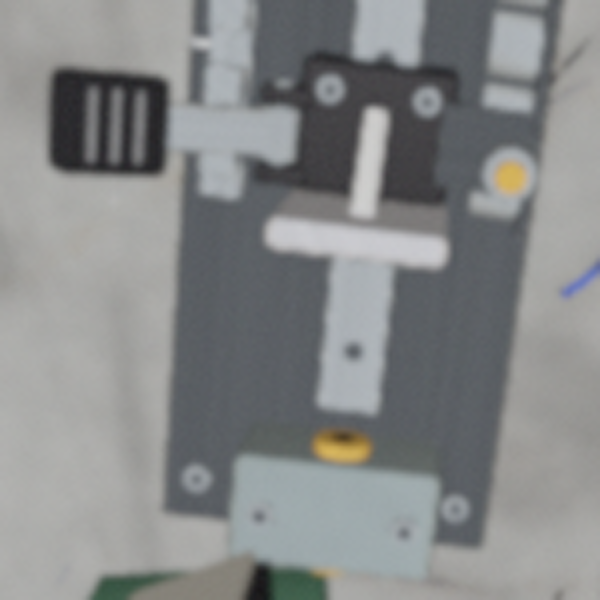

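```bash
python3 - <<'E'
from h import *
import pickle
i=pickle.load(open('w1.pkl','rb'))
R=lambda x,y,z: ray(i,210+x/4,100+y/4,z)
a,b=R(266,247,90),R(446,268,90); c,d=R(165,512,20),R(482,548,20); p=R(109,122,68)
print('face',a.round(1),b.round(1),((a+b)/2).round(1),np.linalg.norm(b-a))
for q in (b-a,d-c): print(np.degrees(np.arctan2(q[1],q[0])),np.linalg.norm(q))
e=R(165,512,20)-R(192,20,20); print('left edge dir',np.degrees(np.arctan2(-e[0]*-1,-e[1])))
print('pad',p.round(1),'bush',R(342,450,40).round(1))
th=np.arctan2(*(d-c)[[1,0]]); 
for t in (th,np.arctan2(*(b-a)[[1,0]])):
  ex=np.array([np.cos(t),np.sin(t),0]);ey=np.array([-np.sin(t),np.cos(t),0])
  print('pad rel face mid',(p-(a+b)/2)@ex,(p-(a+b)/2)@ey,ex,ey)
  print('baseCorner rel',(c-(a+b)/2)@ex,(d-(a+b)/2)@ex)
E
```

```text
face [472.1 145.2  90. ] [512.7 129.   90. ] [492.4 137.1  90. ] 43.652609868769154
-21.732826471961836 43.652609868769154
-22.046655967264325 102.2170562447967
left edge dir -21.758976475641365
pad [439.5 182.2  68. ] bush [466.4  73.4  40. ]
pad rel face mid -65.96952258506442 21.991249954867907 [ 0.9268785  -0.37536148  0.        ] [0.37536148 0.9268785  0.        ]
baseCorner rel -54.97546467287655 47.24159157192017
pad rel face mid -65.84807965065994 22.35225695537581 [ 0.92892058 -0.37027902  0.        ] [0.37027902 0.92892058 0.        ]
baseCorner rel -55.546498238449786 46.66902468020521
```

Request:
jog_arm([
  {"gripper":1,"xyz":[-0.0125,0,-0.03],"rot":[0,0,-3.5]},
  {"gripper":1,"xyz":[-0.0125,0,-0.03],"rot":[0,0,-3.5]},
  {"gripper":1,"xyz":[0,0,-0.05],"rot":[0,0,0]},
  {"gripper":1,"xyz":[0,0,-0.05],"rot":[0,0,0]},
  {"gripper":1,"xyz":[0,0,0],"rot":[0,0,0]},
])

```text
time: 1.45
tcp_pos: [478.1, 109.0, 89.0]
ee_rot: [-0.002, 0.829, 0.559, -0.003]
ft_force: [-0.1, -0.3, -0.4]
opening: 0.7
grip_force: 0.0
```

```bash
python3 - <<'E'
from h import *
i=snap('wrist','w2.png'); s=robot.read_state(); print(s['tcp_pos'],s['ee_rot'],s['ft_force'])
E
```

```text
[479.8517077  109.26186603  91.25362412] [-6.40431497e-04  8.29274949e-01  5.58839060e-01 -1.24643584e-03] [ 0.1108933  -0.13763017  1.6821947 ]
```

View pics/w2.png

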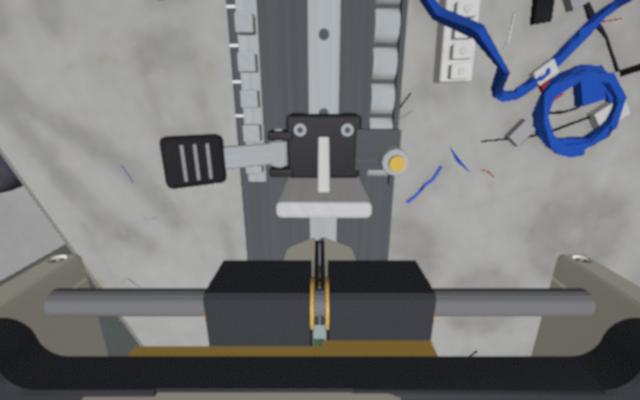

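The tool is in line with the plate, whose face is at (324,210), and the fingers are closed behind it. Next I approach until I feel contact.

Request:
jog_arm([
  {"gripper":1,"xyz":[0.0019,0.0046,0],"rot":[0,0,0]},
  {"gripper":1,"xyz":[0.0019,0.0046,0],"rot":[0,0,0]},
  {"gripper":1,"xyz":[0.0011,0.0028,0],"rot":[0,0,0]},
  {"gripper":1,"xyz":[0.0011,0.0028,0],"rot":[0,0,0]},
  {"gripper":1,"xyz":[0,0,0],"rot":[0,0,0]},
])

```text
time: 2.12
tcp_pos: [486.1, 125.1, 91.9]
ee_rot: [0.0, 0.829, 0.559, 0.0]
ft_force: [0.2, -0.6, 0.5]
opening: 0.6
grip_force: 0.0
```

Request:
jog_arm([
  {"gripper":1,"xyz":[0.0008,0.0018,0],"rot":[0,0,0]},
  {"gripper":1,"xyz":[0.0008,0.0018,0],"rot":[0,0,0]},
  {"gripper":1,"xyz":[0,0,0],"rot":[0,0,0]},
  {"gripper":1,"xyz":[0,0,0],"rot":[0,0,0]},
  {"gripper":1,"xyz":[0,0,0],"rot":[0,0,0]},
])

```text
time: 2.75
tcp_pos: [487.6, 128.3, 91.7]
ee_rot: [0.0, 0.829, 0.559, -0.0]
ft_force: [-0.4, -0.9, 0.1]
opening: 0.4
grip_force: 0.7
```

Request:
jog_arm([
  {"gripper":1,"xyz":[0.0004,0.0009,0],"rot":[0,0,0]},
  {"gripper":1,"xyz":[0.0004,0.0009,0],"rot":[0,0,0]},
  {"gripper":1,"xyz":[0,0,0],"rot":[0,0,0]},
  {"gripper":1,"xyz":[0,0,0],"rot":[0,0,0]},
  {"gripper":1,"xyz":[0,0,0],"rot":[0,0,0]},
])

```text
time: 3.38
tcp_pos: [488.1, 129.7, 91.7]
ee_rot: [0.0, 0.829, 0.559, -0.001]
ft_force: [-1.1, -4.8, 1.3]
opening: 0.7
grip_force: 2.5
```

Request:
jog_arm([
  {"gripper":1,"xyz":[0.0004,0.0009,0],"rot":[0,0,0]},
  {"gripper":1,"xyz":[0.0004,0.0009,0],"rot":[0,0,0]},
  {"gripper":1,"xyz":[0,0,0],"rot":[0,0,0]},
  {"gripper":1,"xyz":[0,0,0],"rot":[0,0,0]},
  {"gripper":1,"xyz":[0,0,0],"rot":[0,0,0]},
])

```text
time: 4.0
tcp_pos: [489.1, 132.0, 91.7]
ee_rot: [-0.0, 0.829, 0.559, -0.0]
ft_force: [-2.7, -4.3, 0.6]
opening: 0.6
grip_force: 2.2
```

Request:
jog_arm([
  {"gripper":1,"xyz":[0.00075,0.00185,0],"rot":[0,0,0]},
  {"gripper":1,"xyz":[0.00075,0.00185,0],"rot":[0,0,0]},
  {"gripper":1,"xyz":[0.00075,0.00185,0],"rot":[0,0,0]},
  {"gripper":1,"xyz":[0.00075,0.00185,0],"rot":[0,0,0]},
  {"gripper":1,"xyz":[0.00075,0.00185,0],"rot":[0,0,0]},
])

```text
time: 4.62
tcp_pos: [493.3, 141.7, 91.8]
ee_rot: [0.0, 0.829, 0.559, 0.0]
ft_force: [1.0, -0.6, -0.3]
opening: -0.1
grip_force: 0.0
```

Request:
jog_arm([
  {"gripper":1,"xyz":[0.00075,0.00185,0],"rot":[0,0,0]},
  {"gripper":1,"xyz":[0.00075,0.00185,0],"rot":[0,0,0]},
  {"gripper":1,"xyz":[0,0,0],"rot":[0,0,0]},
  {"gripper":1,"xyz":[0,0,0],"rot":[0,0,0]},
  {"gripper":1,"xyz":[0,0,0],"rot":[0,0,0]},
])

```text
time: 5.25
tcp_pos: [494.4, 144.9, 91.7]
ee_rot: [0.0, 0.829, 0.559, -0.0]
ft_force: [0.1, 0.8, -0.4]
opening: 0.5
grip_force: 0.0
```

Request:
jog_arm([
  {"gripper":1,"xyz":[0.00075,0.00185,0],"rot":[0,0,0]},
  {"gripper":1,"xyz":[0.00075,0.00185,0],"rot":[0,0,0]},
  {"gripper":1,"xyz":[0,0,0],"rot":[0,0,0]},
  {"gripper":1,"xyz":[0,0,0],"rot":[0,0,0]},
  {"gripper":1,"xyz":[0,0,0],"rot":[0,0,0]},
])

```text
time: 5.88
tcp_pos: [495.8, 148.2, 91.7]
ee_rot: [0.0, 0.829, 0.559, -0.0]
ft_force: [-1.7, -4.1, 2.6]
opening: 0.5
grip_force: 2.6
```

First click felt at 20 mm (contact again at about 21). Going on to the second.

Request:
jog_arm([
  {"gripper":1,"xyz":[0.00075,0.00185,0],"rot":[0,0,0]},
  {"gripper":1,"xyz":[0.00075,0.00185,0],"rot":[0,0,0]},
  {"gripper":1,"xyz":[0.00075,0.00185,0],"rot":[0,0,0]},
  {"gripper":1,"xyz":[0.00075,0.00185,0],"rot":[0,0,0]},
  {"gripper":1,"xyz":[0.00075,0.00185,0],"rot":[0,0,0]},
])

```text
time: 6.5
tcp_pos: [499.8, 158.3, 91.7]
ee_rot: [-0.0, 0.829, 0.559, 0.0]
ft_force: [-1.7, -4.4, 0.6]
opening: 0.4
grip_force: 2.0
```

Request:
jog_arm([
  {"gripper":1,"xyz":[0.00075,0.00185,0],"rot":[0,0,0]},
  {"gripper":1,"xyz":[0.00075,0.00185,0],"rot":[0,0,0]},
  {"gripper":1,"xyz":[0.00075,0.00185,0],"rot":[0,0,0]},
  {"gripper":1,"xyz":[0,0,0],"rot":[0,0,0]},
  {"gripper":1,"xyz":[0,0,0],"rot":[0,0,0]},
])

```text
time: 7.12
tcp_pos: [501.9, 163.5, 91.7]
ee_rot: [0.0, 0.829, 0.559, 0.0]
ft_force: [-0.3, 0.2, 0.3]
opening: 0.2
grip_force: 0.0
```

Request:
jog_arm([
  {"gripper":1,"xyz":[0.00075,0.00185,0],"rot":[0,0,0]},
  {"gripper":1,"xyz":[0.00075,0.00185,0],"rot":[0,0,0]},
  {"gripper":1,"xyz":[0,0,0],"rot":[0,0,0]},
  {"gripper":1,"xyz":[0,0,0],"rot":[0,0,0]},
  {"gripper":1,"xyz":[0,0,0],"rot":[0,0,0]},
])

```text
time: 7.75
tcp_pos: [503.2, 166.6, 91.7]
ee_rot: [0.0, 0.829, 0.559, -0.001]
ft_force: [-0.9, -4.4, 2.3]
opening: 0.1
grip_force: 2.6
```

Request:
jog_arm([
  {"gripper":1,"xyz":[0.00075,0.00185,0],"rot":[0,0,0]},
  {"gripper":1,"xyz":[0.00075,0.00185,0],"rot":[0,0,0]},
  {"gripper":1,"xyz":[0.00075,0.00185,0],"rot":[0,0,0]},
  {"gripper":1,"xyz":[0.00075,0.00185,0],"rot":[0,0,0]},
  {"gripper":1,"xyz":[0,0,0],"rot":[0,0,0]},
])

```text
time: 8.38
tcp_pos: [506.8, 175.1, 91.8]
ee_rot: [-0.0, 0.829, 0.559, 0.001]
ft_force: [-0.0, 0.1, -0.1]
opening: 0.4
grip_force: 0.0
```

Request:
jog_arm([
  {"gripper":1,"xyz":[0.0004,0.0009,0],"rot":[0,0,0]},
  {"gripper":1,"xyz":[0.0004,0.0009,0],"rot":[0,0,0]},
  {"gripper":1,"xyz":[0,0,0],"rot":[0,0,0]},
  {"gripper":1,"xyz":[0,0,0],"rot":[0,0,0]},
  {"gripper":1,"xyz":[0,0,0],"rot":[0,0,0]},
])

```text
time: 9.0
tcp_pos: [507.3, 176.4, 91.8]
ee_rot: [0.0, 0.829, 0.559, 0.0]
ft_force: [-0.2, 1.0, 0.1]
opening: 0.6
grip_force: 0.0
```

Force has gone, so the third click is over. I back off, rise and look.

Request:
jog_arm([
  {"gripper":1,"xyz":[-0.0056,-0.0139,0],"rot":[0,0,0]},
  {"gripper":1,"xyz":[0,0,0.02],"rot":[0,0,0]},
  {"gripper":1,"xyz":[0,0,0.03],"rot":[0,0,0]},
  {"gripper":1,"xyz":[0,0,0.03],"rot":[0,0,0]},
  {"gripper":1,"xyz":[0,0,0],"rot":[0,0,0]},
])

```text
time: 9.62
tcp_pos: [502.6, 161.9, 173.8]
ee_rot: [0.001, 0.829, 0.559, 0.002]
ft_force: [0.7, 0.0, -0.2]
opening: 0.4
grip_force: 0.0
```

```bash
python3 - <<'E'
from h import *
import pickle
i=snap('wrist','w3.png'); pickle.dump(i,open('w3.pkl','wb')); s=robot.read_state(); print(s['tcp_pos'],s['time'])
ex=np.array([.927,-.375,0]);ey=np.array([.375,.927,0]);f=np.array([492.4,137.1,90])
for t in (40,60): print(t,proj(i,f+t*ey-22*ex),proj(i,f+t*ey+22*ex),'pad',proj(i,np.array([439.5,182.2,68])+t*ey))
im=cv2.imread('pics/w3.png'); cv2.imwrite('pics/w3c.png',cv2.resize(im[60:260,180:420],(720,600),interpolation=cv2.INTER_CUBIC))
E
```

```text
[501.69449737 161.83213935 172.32877771] 9.675
40 (np.float64(288.51407818407733), np.float64(199.38948818369406)) (np.float64(348.2295948305969), np.float64(199.28616428351353)) pad (np.float64(233.94816134075768), np.float64(164.09210185255176))
60 (np.float64(287.6401754850798), np.float64(172.8327740197099)) (np.float64(349.02087554331314), np.float64(172.74335676018794)) pad (np.float64(231.69440584441105), np.float64(138.18528195370948))
```

View pics/w3c.png

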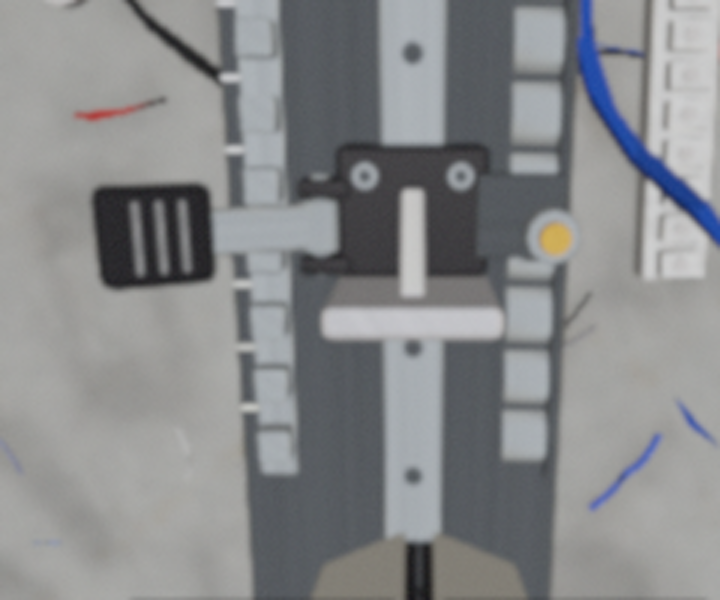

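The plate's near edge is at crop y=338, which is v=172.7 and exactly the 60 mm prediction. The pad is at crop (155,235), also as predicted. The stop is in notch 3 with the lever still raised, so I move over the pad.

Request:
jog_arm([
  {"gripper":1,"xyz":[-0.024,0.039,0],"rot":[0,0,0]},
  {"gripper":1,"xyz":[-0.023,0.04,0],"rot":[0,0,0]},
  {"gripper":1,"xyz":[0,0,-0.03],"rot":[0,0,0]},
  {"gripper":1,"xyz":[0,0,-0.03],"rot":[0,0,0]},
  {"gripper":1,"xyz":[0,0,0],"rot":[0,0,0]},
])

```text
time: 10.3
tcp_pos: [452.4, 240.5, 108.9]
ee_rot: [-0.001, 0.829, 0.559, -0.003]
ft_force: [0.8, -0.1, -0.2]
opening: 0.3
grip_force: 0.0
```

Request:
jog_arm([
  {"gripper":1,"xyz":[0,0,-0.005],"rot":[0,0,0]},
  {"gripper":1,"xyz":[0,0,-0.005],"rot":[0,0,0]},
  {"gripper":1,"xyz":[0,0,-0.005],"rot":[0,0,0]},
  {"gripper":1,"xyz":[0,0,-0.005],"rot":[0,0,0]},
  {"gripper":1,"xyz":[0,0,-0.005],"rot":[0,0,0]},
])

```text
time: 10.92
tcp_pos: [454.8, 241.6, 86.7]
ee_rot: [0.0, 0.829, 0.559, 0.0]
ft_force: [-1.2, 0.4, 3.7]
opening: 0.4
grip_force: 1.4
```

Request:
jog_arm([
  {"gripper":1,"xyz":[0,0,-0.004],"rot":[0,0,0]},
  {"gripper":1,"xyz":[0,0,-0.004],"rot":[0,0,0]},
  {"gripper":1,"xyz":[0,0,-0.003],"rot":[0,0,0]},
  {"gripper":1,"xyz":[0,0,-0.002],"rot":[0,0,0]},
  {"gripper":1,"xyz":[0,0,0],"rot":[0,0,0]},
])

```text
time: 11.55
tcp_pos: [454.7, 241.4, 73.5]
ee_rot: [0.0, 0.829, 0.559, -0.0]
ft_force: [0.5, 0.0, 0.1]
opening: 0.2
grip_force: 0.0
```

Request:
jog_arm([
  {"gripper":1,"xyz":[0,0,-0.002],"rot":[0,0,0]},
  {"gripper":1,"xyz":[0,0,-0.001],"rot":[0,0,0]},
  {"gripper":1,"xyz":[0,0,-0.001],"rot":[0,0,0]},
  {"gripper":1,"xyz":[0,0,0],"rot":[0,0,0]},
  {"gripper":1,"xyz":[0,0,0],"rot":[0,0,0]},
])

```text
time: 12.18
tcp_pos: [454.5, 241.5, 69.8]
ee_rot: [-0.0, 0.829, 0.559, -0.0]
ft_force: [-2.6, 1.4, 4.5]
opening: 0.7
grip_force: 2.0
```

Request:
jog_arm([
  {"gripper":1,"xyz":[0,0,-0.001],"rot":[0,0,0]},
  {"gripper":1,"xyz":[0,0,-0.001],"rot":[0,0,0]},
  {"gripper":1,"xyz":[0,0,0],"rot":[0,0,0]},
  {"gripper":1,"xyz":[0,0,0],"rot":[0,0,0]},
  {"gripper":1,"xyz":[0,0,0],"rot":[0,0,0]},
])

```text
time: 12.8
tcp_pos: [454.6, 241.7, 68.5]
ee_rot: [-0.0, 0.829, 0.559, 0.0]
ft_force: [-4.7, 0.5, 11.4]
opening: 0.3
grip_force: 5.7
```

The force rises stiffly at pad height 44 mm, so the lever is at its stop. I lift off and check.

Request:
jog_arm([
  {"gripper":1,"xyz":[0,0,0.01],"rot":[0,0,0]},
  {"gripper":1,"xyz":[0,0,0.04],"rot":[0,0,0]},
  {"gripper":1,"xyz":[0,0,0.05],"rot":[0,0,0]},
  {"gripper":1,"xyz":[0.022,-0.04,0.02],"rot":[0,0,0]},
  {"gripper":1,"xyz":[0.022,-0.04,0],"rot":[0,0,0]},
])

```text
time: 13.42
tcp_pos: [500.4, 160.9, 190.2]
ee_rot: [0.001, 0.829, 0.56, 0.002]
ft_force: [-0.0, -0.6, -0.7]
opening: 0.6
grip_force: 0.0
```

```bash
python3 - <<'E'
from h import *
for _ in range(4): get_image('wrist')
i=snap('wrist','w4.png'); s=robot.read_state(); print(s['tcp_pos'],s['time'],s['ft_force'])
ex=np.array([.927,-.375,0]);ey=np.array([.375,.927,0]);f=np.array([492.4,137.1,90])
P=lambda x,y,z:np.round(proj(i,np.array([492.4,137.1,0])+x*ex+y*ey+[0,0,z]),1)
print('plate',P(-22,60,90),P(22,60,90),'locked pad',P(-76,82,45),'stuck .23',P(-74,82,55.5),'raised',P(-66,82,68))
im=cv2.imread('pics/w4.png'); cv2.imwrite('pics/w4c.png',cv2.resize(im[60:260,180:420],(720,600),interpolation=cv2.INTER_CUBIC))
E
```

```text
[498.45734025 161.50968173 187.53263839] 13.675 [ 0.7946703  -0.33223369  0.30509809]
plate [293.7 165.4] [351.8 165.2] locked pad [235.1 130.1] stuck .23 [234.3 131.3] raised [240.2 132.8]
```

View pics/w4c.png

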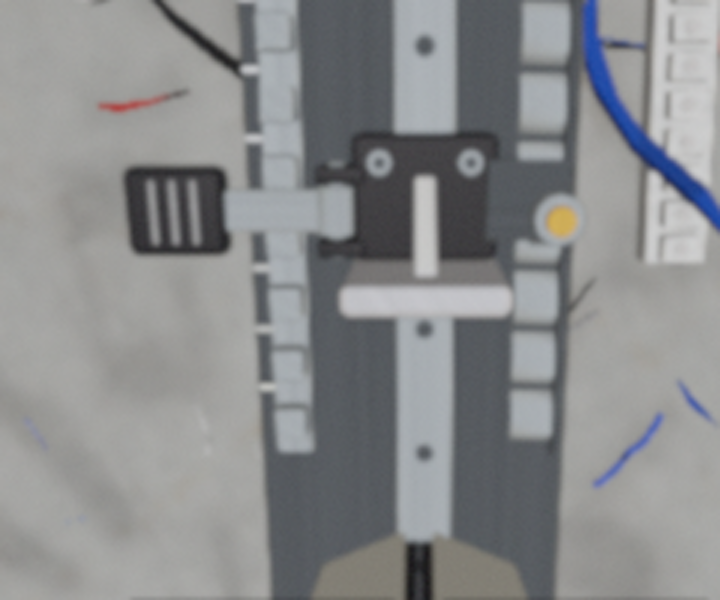

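The plate edge is at v=165.7, as expected for 60 mm. The pad is about 28 px deep, matching 45 mm height, so the lever is locked. Handing in.

```bash
python3 -c "
from bench import robot; print(robot.job_done())"
```

```text
the job is handed in; nothing more can be done
None
```

The stop was pushed to the third notch (60 mm) and locked with the lever pressed fully down. The loose tools and parts were not touched, and the job was handed in after about 14 s of the 67 s allowed.

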